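# Index the carving turntable by one notch

### The job

With a fingertip, press in the plunger of the small rotary carving table, turn the table anticlockwise (seen from above) to the very next notch, let the plunger spring back up so that the table is locked there, and take the hand away. Leave the half-carved wooden blank lying between its pins on the table, and do not shift the tools and other things standing about.

Things in the scene. Friction and masses are not known exactly. Their poses are not given: they have to be found in the camera images.
- turntable (a joint): Angle of the turning table on its fixed base, rad: 0 in the starting notch, growing anticlockwise seen from above; next notch at 0.785. Plunger up in a notch: locked, with 0.03 rad of play either way. Plunger in: turns with 0.12 N m of friction (about 1 N at the collar) and stays where it is left.
- plunger (a joint): Travel of the spring plunger straight down, m: 0 up, 0.016 fully in; 3 N to start, 8 N at the bottom. Beyond 0.010 its steel tooth (10 mm wide) is clear below the index plate and the table is free. Let go between notches, the tooth rides under the plate (reading 0.010) and snaps up to 0 by itself when the next notch comes over it; the table then stops dead against the notch's side.
- plunger_pad (a point): Centre of the plunger's flat round black press face, 38 mm across, inside the guard collar at the end of the table's short arm; 80 mm above the bench when up, 64 mm when fully in. It stands 122 mm from the table's axis and moves with table and plunger.
- collar_rim (a point): Centre of the open top of the guard collar round the plunger, 90 mm above the bench: an aluminium tube, 50 mm inner and 62 mm outer diameter, rigidly part of the turning table. A fingertip inside it swings the table by pushing sideways on its inner wall. The rim is 10 mm above the press face when the plunger is up, 26 mm when fully in.
- table_centre (a point): Centre of the turning table's round aluminium top (160 mm across), 60 mm above the bench, on the vertical axis of rotation; its z axis points up and its x axis points away from the plunger and turns with the table.
- next_notch (a point): In the middle of the notch to be turned to, 95 mm from the axis, on the upper face of the fixed index plate: a dark steel disc, 204 mm across, 30 to 42 mm above the bench, with eight rim notches, 16 mm wide and 18 mm deep, every 45 degrees. It does not move.
- blank: Half-carved light wooden block, 110 x 80 x 28 mm with a low round boss 64 mm across and 16 mm high in the middle of its top, 0.22 kg, lying loose on the table top between six steel stop pins 14 mm high. Origin in the centre of its underside, z up. It must turn with the table and stay between the pins.
- chisel: Bystander, lying near the rotary table: wood chisel, 215 mm long, wooden handle. Origin under the ferrule.
- square: Bystander, lying near the rotary table: try square with a 100 mm wooden stock and a 150 mm steel blade. Origin under the middle of the stock.
- wax_tin: Bystander near the rotary table: round steel tin, 68 mm across, 28 mm high. Origin in the centre of its underside.
- glue: Bystander: white glue bottle, 52 mm across, 130 mm high. Origin in the centre of its underside.
- mallet: Bystander: wooden mallet lying on the bench, head 60 x 110 x 75 mm, 270 mm long. Origin under its handle, 100 mm from the middle of the head.
- tape: Bystander: roll of paper tape, 100 mm across, 24 mm high. Origin in the centre of its underside.
- offcut: Bystander: light wooden offcut, 150 x 90 x 32 mm. Origin in the centre of its underside.
There are look-alikes about, which are no part of the job. What is shaped like the blank but blue or turquoise is not meant.

How it is judged:
By the outcome, as a careful person would: the job done as asked, in the order asked, and still so for the second after the job is handed in, with the robot touching nothing.
It also fails if it takes over 42 s, if anything falls off the work surface, if the arm or the gripper's body presses on something with over 40 N, if the wrist force passes 120 N, or if a joint passes its speed limit or range.

### The arm

A 7-joint arm with a two-finger parallel gripper is mounted at the origin on the work surface. World frame = base frame: x ahead of the robot, y to its left, z up, the work surface at z = 0. Lengths are in m, angles in rad, forces in N, time in s.
With the tool pointing down it reaches from about 0.4 to 0.875 m from the base axis. Payload 19.3 kg.
Tool frame: the origin (TCP) lies on the centre line of the jaws, within the pads' length; the fingertips stand 14 mm ahead of it and the grasp point (between the pads) lies 5 mm behind it; x points along the fingers, y is the direction in which the jaws open and shut, and the axes are right-handed (so a half turn about x gives the same grasp; the last joint's range is limited). The gripper opens to 85 mm and grips with 20 to 120 N. Pads are 22 mm wide; open, the fingers measure 114 mm over their backs; the gripper's body (76 mm by 85 mm) begins 54 mm behind the grasp point. The pads swing forward as they close: fully open they stand 13 mm farther back than shut.
Start: joints at [1.228, 0.521, -0.036, 1.599, 0.021, 1.021, -0.113], TCP at [0.168, -0.602, 0.245] pointing down, gripper open.
Joint ranges: [-2.91, 2.91], [-0.3, 2.13], [-1.5, 1.42], [0.17, 2.43], [-1.26, 4.41], [0.16, 1.93], [-2.52, 2.52]. Speed limits (rad/s): [1.89, 1.89, 2.39, 2.39, 3.01, 3.01, 3.01].

### API

Orientations are given as [roll, pitch, yaw] about the fixed x, y, z axes, in that order (R = Rz(yaw) Ry(pitch) Rx(roll)).
In Python, from workcell import monitor, optics, bot gives the robot as it stands.
- The arm moves only by the tool arm_command, never from a script. Its arguments are lists of equal length, an entry for each row: "delta_pos": the shift along the tool's x, y, z as a fraction of full scale, a list of three; "rotation": the turn, a rotation vector about the tool's x, y, z as a fraction of full scale, a list of three. In form: {"delta_pos": [[dx, dy, dz], ...], "rotation": [[wx, wy, wz], ...]}. A call has 1 to 10 rows; each row shifts and turns the pose as measured when the row begins, along the tool's axes as they then stand; what a row does not reach is not made up. Full scale, the value 1, is 30 mm for a shift and 6 degrees for a turn. A row lasts 1/10 s, in which the tool goes at most 50 mm and 8.59 degrees, less where a joint would pass 70% of its speed; a pose out of reach is approached as far as the arm can. A call with a number of a shift or a turn outside -1 to 1 is refused whole. A call with a gripper value outside its range is refused whole. "gripper" is the closure, from -1 (fully open) to 1 (shut), so that 0 is half open, set as the call begins (left out, the last holds). The fingers move at their own pace and stop on an object; "grip_force" is the grip in N (left out, the last holds). Time passes only in rows, so rows that do not move let the fingers close. It gives the time, the measured TCP pose, the force and the opening at its end, in the units of the state.
- monitor.observe(): the state, without advancing time (a new reading comes with each control period).
- optics.grab_frame(name): name is "scene" or "side" or "wrist"; returns the picture (384x512x3 uint8, red, green, blue); there is no depth.
- optics.camera_params(name): a dict with "fx", "fy", "cx", "cy" (pixels), "origin" and "rotation" of the camera in the world. Camera axes: x right, y down, z forward; pixel columns grow to the right and rows downward; lengths in m; the calibration is good to about 2 mm. A picture is of the moment at which its call begins: read the wrist's pose just before it. camera_params takes no time and is no camera call; for the wrist camera it gives the pose at the moment of the call.
- bot.job_done(): hands the job in, once; it reports no verdict.
The state is a dict: "clock": time; "qpos": joint angles; "qd": joint speeds; "joint_efforts": joint torques, N m; "position": TCP position; "tool_rot": TCP orientation; "force": force on the tool from outside, world axes, zero at the start; "moment": the same for the moment, N m; "grip_width": finger opening in m.
Only numpy, scipy, OpenCV 4.12 (cv2) and the standard library are available. Lean on these libraries where they do the work, as an engineer would, in place of code of your own. Each camera call takes 0.05 s, during which the arm holds its last target. There are 200 camera calls.

## Working session

There is one attempt and no reset: what is moved stays moved. The work goes in short steps, Python scripts to look and compute and a tool call to move; the robot and the scene stay as the last step left them, time stands still between calls to the robot, and variables do not carry over. Pictures are saved under pics/ and viewed, about 8 in all and at most 12, crops included, and the job is handed in when it is done.

Besides the shell and the picture viewer there is one more tool, called as name(argument=value, ...) on one line, values as JSON. arm_command: Moves the arm, as the interface text tells. Its arguments: {"type":"object","properties":{"delta_pos":{"type":"array","items":{"type":"array","items":{"type":"number"}}},"rotation":{"type":"array","items":{"type":"array","items":{"type":"number"}}},"gripper":{"type":"number"},"grip_force":{"type":"number"}},"required":["delta_pos","rotation"]}

```bash
ls; mkdir -p pics; python3 - <<'E'
from workcell import monitor, optics
import cv2,numpy as np
s=monitor.observe(); print({k:np.round(v,3) for k,v in s.items()})
for n in ("scene","side"):
    p=optics.camera_params(n); print(n,{k:np.round(v,3).tolist() for k,v in p.items()})
    cv2.imwrite(f"pics/{n}0.png",optics.grab_frame(n)[:,:,::-1])
a=cv2.imread("pics/scene0.png");b=cv2.imread("pics/side0.png")
E
```

```text
pics
{'clock': np.float64(0.0), 'qpos': array([ 1.228,  0.522, -0.036,  1.6  ,  0.021,  1.021, -0.113]), 'qd': array([-0.   ,  0.002, -0.001, -0.   , -0.001, -0.   ,  0.002]), 'joint_efforts': array([-0.0000e+00, -9.2711e+01,  1.9800e+00, -3.6994e+01,  1.8000e-02,
        8.0000e-03,  0.0000e+00]), 'position': array([ 0.168, -0.602,  0.245]), 'tool_rot': array([-1.484,  1.57 ,  1.93 ]), 'force': array([-0.61 , -0.035, -0.225]), 'moment': array([ 0.006,  0.033, -0.031]), 'grip_width': np.float64(0.085)}
scene {'fx': 388.086, 'fy': 388.086, 'cx': 252.611, 'cy': 200.111, 'origin': [1.14, -0.697, 0.865], 'rotation': [-2.272, 0.008, 0.701]}
side {'fx': 357.371, 'fy': 357.371, 'cx': 255.206, 'cy': 190.651, 'origin': [0.154, 0.846, 0.823], 'rotation': [-2.231, 0.019, -2.732]}
```

View pics/scene0.png

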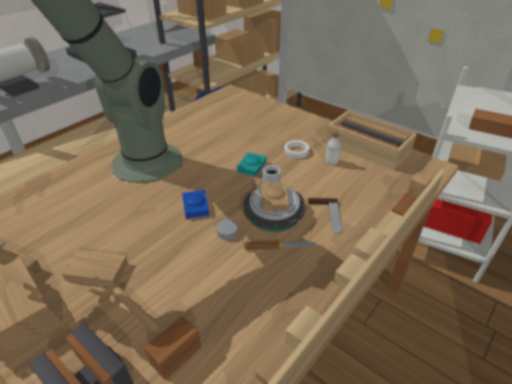

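View pics/side0.png

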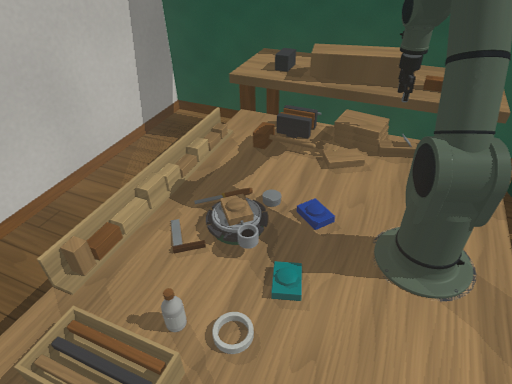

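The scene view shows the table near (274,207) with its collar near (271,172). In the side view they are near (238,213) and (248,234). I'll enlarge both and triangulate.

```bash
cat > h.py <<'E'
import numpy as np,cv2
from scipy.spatial.transform import Rotation as R
from workcell import monitor, optics
def ray(p,u,v):
    M=R.from_euler('xyz',p['rotation']).as_matrix() if np.size(p['rotation'])==3 else np.array(p['rotation'])
    return np.array(p['origin']),M@[(u-p['cx'])/p['fx'],(v-p['cy'])/p['fy'],1]
def plane(p,u,v,z):
    o,d=ray(p,u,v); return o+d*(z-o[2])/d[2]
def proj(p,X):
    M=R.from_euler('xyz',p['rotation']).as_matrix() if np.size(p['rotation'])==3 else np.array(p['rotation'])
    c=M.T@(np.array(X)-p['origin']); return c[0]/c[2]*p['fx']+p['cx'],c[1]/c[2]*p['fy']+p['cy']
E
python3 - <<'E'
from h import *
a=cv2.imread("pics/scene0.png")[150:250,215:350];b=cv2.imread("pics/side0.png")[180:280,165:300]
im=np.vstack([cv2.resize(x,None,fx=5.9,fy=3*0+5.9,interpolation=cv2.INTER_CUBIC)[:, :] for x in (a,b)])
im=cv2.resize(im,(400,600)) if 0 else im
cv2.imwrite("pics/c1.png",np.hstack([cv2.resize(x[:,10:110],(400,400),interpolation=cv2.INTER_CUBIC) for x in (a,b)]))
ps,pd=optics.camera_params("scene"),optics.camera_params("side")
for n,p,c,t in (("scene",ps,(271,170),(274,205)),("side",pd,(248,231),(238,213))):
    print(n,plane(p,*c,.09),plane(p,*t,.06))
E
```

```text
scene [0.48967404 0.16230921 0.09      ] [0.58846081 0.05271362 0.06      ]
side [0.48582957 0.17006679 0.09      ] [0.56339467 0.07939399 0.06      ]
```

View pics/c1.png

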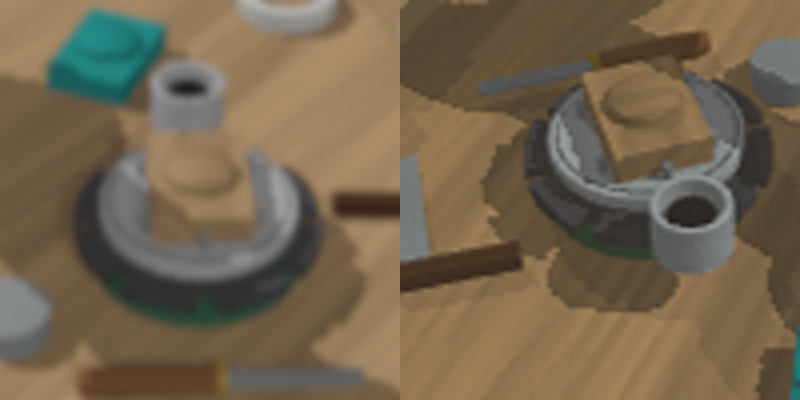

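Both crops show the collar clearly: scene rim centre ≈(271.6,170.6), side rim centre ≈(247.7,231.5). The table top centre is ≈(274.1,202.5) in the scene view and ≈(236.3,214.5) in the side view.

```bash
python3 - <<'E'
from h import *
ps,pd=optics.camera_params("scene"),optics.camera_params("side")
def tri(a,b):
    (o1,d1),(o2,d2)=ray(ps,*a),ray(pd,*b)
    t=np.linalg.lstsq(np.c_[d1,-d2],o2-o1,rcond=None)[0]
    A,B=o1+t[0]*d1,o2+t[1]*d2; return (A+B)/2,np.linalg.norm(A-B)
c=(271.6,170.6),(247.7,231.5); t=(274.1,202.5),(236.3,214.5)
for q,z in ((c,.09),(t,.06)):
    print(tri(*q),plane(ps,*q[0],z),plane(pd,*q[1],z))
C=(plane(ps,*c[0],.09)+plane(pd,*c[1],.09))/2;T=(plane(ps,*t[0],.06)+plane(pd,*t[1],.06))/2
print(C,T,np.linalg.norm((C-T)[:2]),np.degrees(np.arctan2(*(C-T)[1::-1])))
p=optics.camera_params("wrist"); s=monitor.observe()
M=R.from_euler('xyz',s['tool_rot']); print(M.as_matrix().round(3)); 
Wr=np.array(p['rotation']);print(p['fx'],M.inv().apply(np.array(p['origin'])-s['position']),(M.inv()*(R.from_euler('xyz',Wr) if Wr.size==3 else R.from_matrix(Wr))).as_matrix().round(2))
E
```

```text
(array([0.48848369, 0.16713221, 0.08428503]), np.float64(0.00029436392782467447)) [0.49339349 0.16086536 0.09      ] [0.48578231 0.17229091 0.09      ]
(array([0.57226234, 0.0749528 , 0.04691586]), np.float64(0.0002334114423266857)) [0.58124863 0.06255189 0.06      ] [0.56530573 0.08802108 0.06      ]
[0.4895879  0.16657813 0.09      ] [0.57327718 0.07528648 0.06      ] 0.12384692509710081 132.5122436523519
[[-0.     0.269 -0.963]
 [ 0.001 -0.963 -0.269]
 [-1.    -0.001  0.   ]]
321.69003582705164 [-0.12737893 -0.00025023 -0.08208679] [[-0.   -0.32  0.95]
 [ 1.    0.    0.  ]
 [-0.    0.95  0.32]]
```

Collar ≈ (0.490, 0.167), axis ≈ (0.573, 0.075). Their separation is 0.124 m against the 0.122 m given. Next I swing round the base towards it with the fingers shut.

arm_command(delta_pos=[[0,-0.14,-1],[0,-0.14,-1],[0,-0.14,-1],[0,-0.14,-1],[0,-0.14,-1],[0,-0.14,-1],[0,-0.14,-1],[0,-0.14,-1],[0,-0.14,-1],[0,-0.14,-1]], rotation=[[-0.48,0,0],[-0.48,0,0],[-0.48,0,0],[-0.48,0,0],[-0.48,0,0],[-0.48,0,0],[-0.48,0,0],[-0.48,0,0],[-0.48,0,0],[-0.48,0,0]], gripper=1)

```text
clock: 1.1
position: [0.412, -0.4169, 0.2411]
tool_rot: [-1.472, 1.564, 2.457]
force: [-0.0, -0.5, 0.1]
grip_width: 0.0002
```

arm_command(delta_pos=[[0,-0.14,-1],[0,-0.14,-1],[0,-0.14,-1],[0,-0.14,-1],[0,-0.14,-1],[0,-0.14,-1],[0,-0.14,-1],[0,-0.14,-1],[0,-0.14,-1],[0,-0.14,-1]], rotation=[[-0.5,0,0],[-0.5,0,0],[-0.5,0,0],[-0.5,0,0],[-0.5,0,0],[-0.5,0,0],[-0.5,0,0],[-0.5,0,0],[-0.5,0,0],[-0.5,0,0]])

```text
clock: 2.1
position: [0.5321, -0.1291, 0.2392]
tool_rot: [-1.962, 1.559, 2.512]
force: [0.7, -0.4, 0.4]
grip_width: -0.0004
```

```bash
python3 - <<'E'
from h import *
s=monitor.observe(); print(s['qpos'].round(2) if hasattr(s['qpos'],'round') else s['qpos'],s['position'])
E
```

```text
[ 0.44  0.44 -0.42  1.79  0.2   0.97 -0.29] [ 0.53209382 -0.12905373  0.23924376]
```

arm_command(delta_pos=[[0,-0.1,-1],[0,-0.1,-1],[0,-0.1,-1],[0,-0.1,-1],[0,-0.1,-1],[0,-0.1,-1],[0,-0.1,-1],[0,0,0]], rotation=[[-0.5,0,0],[-0.5,0,0],[-0.5,0,0],[-0.5,0,0],[-0.5,0,0],[-0.5,0,0],[-0.5,0,0],[0,0,0]])

```text
clock: 2.9
position: [0.5246, 0.0934, 0.2393]
tool_rot: [-2.328, 1.556, 2.535]
force: [0.5, -0.7, -0.2]
grip_width: -0.0002
```

```bash
python3 - <<'E'
from h import *
import pickle
s=monitor.observe(); p=optics.camera_params("wrist");f=optics.grab_frame("wrist")
pickle.dump(p,open("w1.pkl","wb"));cv2.imwrite("pics/w1.png",f[:,:,::-1])
print(s['qpos'],s['position'],proj(p,(.4896,.1666,.09)),proj(p,(.573,.075,.06)))
E
```

```text
[ 0.14419645  0.43515709 -0.56666787  1.81978075  0.26193634  0.97281934
 -0.37990396] [0.5246489  0.09335994 0.23930763] (np.float64(233.74227261854116), np.float64(87.74863320020515)) (np.float64(306.6698690685403), np.float64(194.1590750809493))
```

View pics/w1.png

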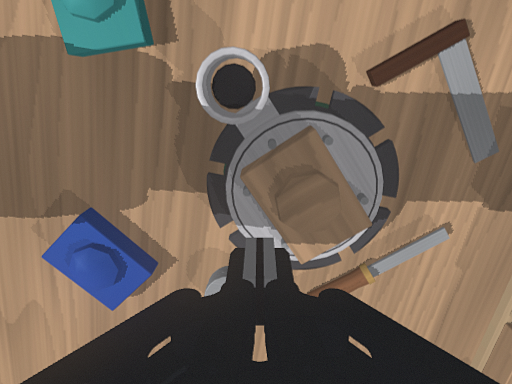

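The wrist view shows the rim centre at ≈(233,86), the black press face at (234,86) and the table-top disc at ≈(305,187). Next I'll pin these down with a colour mask.

```bash
python3 - <<'E'
from h import *
import pickle
p=pickle.load(open("w1.pkl","rb"));im=cv2.imread("pics/w1.png");g=im.max(2)
m=np.uint8(g<70)*255;r=np.zeros_like(m);r[55:120,200:268]=1;m*=r
c=max(cv2.findContours(m,0,2)[0],key=cv2.contourArea);e=cv2.fitEllipse(c);print("pad",e,plane(p,*e[0],.08))
hsv=cv2.cvtColor(im,cv2.COLOR_BGR2HSV);m=np.uint8((hsv[...,1]<40)&(g>90))*255;m[:40]=0;m[128:]=0;m[:,:190]=0;m[:,276:]=0
c=max(cv2.findContours(m,0,2)[0],key=cv2.contourArea);q=c[(c[:,0,1]<105)];e=cv2.fitEllipse(q);print("rim",e,plane(p,*e[0],.09))
print(plane(p,305,187,.06), plane(p,233,86,.09))
for y in (140,150,170,185,200,215): # edges of disc
    print(y,[int(v) for v in np.flatnonzero(np.abs(np.diff(g[y,200:400].astype(int)))>25)+200])
E
```

```text
pad ((233.31536865234375, 86.05200958251953), (42.30615234375, 43.992713928222656), 158.09817504882812) [0.48823141 0.16763589 0.08      ]
rim ((232.8793487548828, 87.31014251708984), (73.30195617675781, 82.35356140136719), 162.6983642578125) [0.48885296 0.16683484 0.09      ]
[0.56985411 0.08221009 0.06      ] [0.4888222  0.16787094 0.09      ]
140 [216, 242, 243, 251, 252, 254, 321, 357, 359, 360, 367, 368, 370, 384]
150 [211, 235, 243, 245, 246, 365, 367, 374, 375, 395]
170 [223, 227, 228, 233, 234, 235, 236, 373, 375, 376, 381, 398]
185 [206, 225, 231, 232, 233, 375, 377, 382, 397, 398]
200 [208, 226, 231, 233, 373, 375]
215 [212, 213, 230, 235, 236, 237, 238, 277, 368, 369, 370, 375, 388]
```

```bash
cat >> h.py <<'E'
def togo(*targets):
    s=monitor.observe(); M=R.from_euler('xyz',s['tool_rot']); x=M.apply([1,0,0])
    ax=np.cross(x,[0,0,-1]); lev=M.inv().apply(ax)
    print("pos",np.round(s['position'],4),"F",np.round(s['force'],1),"level(6deg)",(np.degrees(lev)/6).round(2))
    print("tool axes rows->world\n",M.as_matrix().T.round(3))
    for t in targets: print(t,"units",(M.inv().apply(np.array(t)-s['position'])/.03).round(2))
E
python3 -c "
from h import *
togo((.4885,.1675,.2393),(.4885,.1675,.115))"
```

```text
pos [0.5251 0.0913 0.2392] F [-0.2 -0.7 -1.1] level(6deg) [-0.   -0.09  0.11]
tool axes rows->world
 [[-0.012  0.008 -1.   ]
 [ 0.989  0.147 -0.011]
 [ 0.147 -0.989 -0.009]]
(0.4885, 0.1675, 0.2393) units [ 0.03 -0.83 -2.69]
(0.4885, 0.1675, 0.115) units [ 4.17 -0.79 -2.65]
```

arm_command(delta_pos=[[0,-0.27,-0.9],[0,-0.27,-0.9],[0,-0.27,-0.9],[0.8,0,0],[0.8,0,0],[0.8,0,0],[0.8,0,0],[0,0,0],[0,0,0]], rotation=[[0,-0.09,0.11],[0,0,0],[0,0,0],[0,0,0],[0,0,0],[0,0,0],[0,0,0],[0,0,0],[0,0,0]])

```text
clock: 3.85
position: [0.4906, 0.1625, 0.1399]
tool_rot: [0.076, 1.567, -1.362]
force: [0.8, -0.2, 0.9]
grip_width: -0.0001
```

```bash
python3 -c "
from h import *
import pickle
togo((.4885,.1675,.2393),(.4885,.1675,.115))
p=optics.camera_params('wrist');f=optics.grab_frame('wrist');print(proj(p,(.4885,.1675,.09)))
s=optics.grab_frame('side')[150:290,160:347]
cv2.imwrite('pics/w2.png',np.hstack([f[:,100:420,::-1],cv2.resize(s[:,:,::-1],(480,359))[:, :480] if 0 else cv2.resize(s[:,:,::-1],(480,384))]))"
```

```text
pos [0.4906 0.1625 0.1399] F [ 0.8 -0.2  0.9] level(6deg) [-0.    0.04 -0.  ]
tool axes rows->world
 [[ 0.001 -0.004 -1.   ]
 [ 0.991  0.133  0.   ]
 [ 0.133 -0.991  0.004]]
(0.4885, 0.1675, 0.2393) units [-3.31 -0.05 -0.16]
(0.4885, 0.1675, 0.115) units [ 0.83 -0.05 -0.18]
(np.float64(258.41854202463475), np.float64(215.67107288673031))
```

View pics/w2.png

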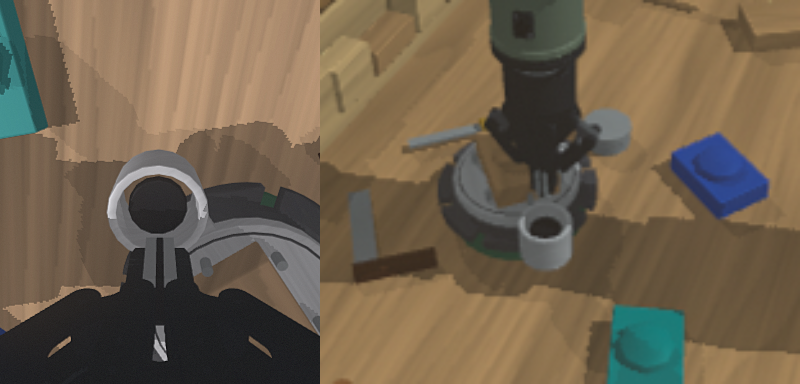

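The fingers line up with the collar in the wrist view (crop x ≈158 against 160) and stand about 5 mm short along y. I'll correct that and go down into the collar.

arm_command(delta_pos=[[0,-0.05,-0.18],[0,0,0],[0.45,0,0],[0.45,0,0],[0.4,0,0],[0,0,0]], rotation=[[0,0.04,0],[0,0,0],[0,0,0],[0,0,0],[0,0,0],[0,0,0]])

```text
clock: 4.55
position: [0.4899, 0.1683, 0.1009]
tool_rot: [1.802, 1.565, 0.364]
force: [-0.8, 1.0, 0.6]
grip_width: -0.0004
```

```bash
python3 -c "
from h import *
togo((.4885,.1675,.080))"
```

```text
pos [0.4899 0.1683 0.1009] F [-0.8  1.   0.6] level(6deg) [ 0.   -0.01 -0.05]
tool axes rows->world
 [[ 0.005  0.002 -1.   ]
 [ 0.991  0.132  0.005]
 [ 0.132 -0.991 -0.001]]
(0.4885, 0.1675, 0.08) units [ 0.7  -0.05  0.02]
```

arm_command(delta_pos=[[0.2,-0.04,0],[0.15,0,0],[0,0,0]], rotation=[[0,0,0],[0,0,0],[0,0,0]])

```text
clock: 4.85
position: [0.4887, 0.1684, 0.0893]
tool_rot: [1.818, 1.566, 0.38]
force: [-0.1, -0.6, 4.3]
grip_width: -0.0002
```

arm_command(delta_pos=[[0.2,0,0],[0.15,0,0],[0,0,0]], rotation=[[0,0,0],[0,0,0],[0,0,0]])

```text
clock: 5.15
position: [0.4893, 0.1689, 0.0795]
tool_rot: [1.813, 1.564, 0.375]
force: [-1.3, 0.4, 7.5]
grip_width: -0.0001
```

The force follows the spring curve (4.3 N at about 5 mm, 7.5 N at about 14.5 mm), so the tooth is clear. Now the arc.

```bash
cat >> h.py <<'E'
T=np.array([.571,.078])
def arc(angs,z=.0795,r=.122):
    s=monitor.observe(); M=R.from_euler('xyz',s['tool_rot']);p=np.array(s['position'])
    d=p[:2]-T; print("pos",p.round(4),"ang",np.degrees(np.arctan2(d[1],d[0])).round(1),"r",np.hypot(*d).round(4),"F",np.round(s['force'],1))
    for a in angs:
        q=np.r_[T+r*np.array([np.cos(np.radians(a)),np.sin(np.radians(a))]),z]
        print(a,(M.inv().apply(q-p)/.03).round(2)); p=q
E
python3 -c "
from h import *
arc([137,142,147,152,157,162,167,172,177.7])"
```

```text
pos [0.4893 0.1689 0.0795] ang 131.9 r 0.1222 F [-1.3  0.4  7.5]
137 [-0.   -0.28  0.22]
142 [-0.   -0.26  0.24]
147 [-0.   -0.24  0.26]
152 [-0.   -0.22  0.28]
157 [-0.   -0.19  0.3 ]
162 [-0.   -0.17  0.31]
167 [-0.   -0.14  0.33]
172 [-0.   -0.11  0.34]
177.7 [-0.   -0.09  0.39]
```

arm_command(delta_pos=[[0,-0.28,0.22],[0,-0.26,0.24],[0,-0.24,0.26],[0,-0.22,0.28]], rotation=[[0,0,0],[0,0,0],[0,0,0],[0,0,0]])

```text
clock: 5.55
position: [0.4655, 0.1376, 0.0811]
tool_rot: [1.946, 1.556, 0.51]
force: [1.4, 1.0, 5.9]
grip_width: 0.0
```

```bash
python3 -c "
from h import *
arc([157,162,167,172,174])
f=optics.grab_frame('wrist')
cv2.imwrite('pics/w3.png',f[:,:,::-1])"
```

```text
pos [0.4655 0.1376 0.0811] ang 150.5 r 0.1212 F [1.4 1.  5.9]
157 [ 0.05 -0.28  0.36]
162 [-0.   -0.17  0.31]
167 [-0.   -0.14  0.33]
172 [-0.   -0.11  0.34]
174 [-0.   -0.04  0.14]
```

View pics/w3.png

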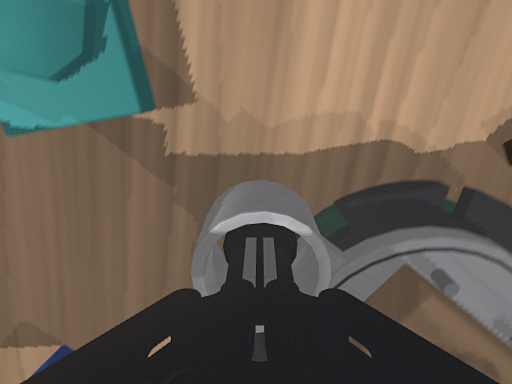

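The table is following: the collar surrounds the fingers at ≈(260,250) and a notch is visible at (330,220). The plunger has risen slightly to about 13 mm travel, so I'll add a little downward as I continue.

arm_command(delta_pos=[[0.1,-0.28,0.34],[0.03,-0.19,0.31],[0.03,-0.14,0.33],[0.0,-0.1,0.3]], rotation=[[0,0,-0.1],[0,0,0],[0,0,0],[0,0,0]])

```text
clock: 6.0
position: [0.4511, 0.0963, 0.0783]
tool_rot: [2.168, 1.558, 0.732]
force: [-0.3, 1.5, 6.9]
grip_width: -0.0005
```

```bash
python3 -c "
from h import *
togo()
arc([173,177.7])
ps=optics.camera_params('side')
a=optics.grab_frame('scene')[140:250,205:345,::-1];b=optics.grab_frame('side')[170:280,165:305,::-1]
cv2.imwrite('pics/w4.png',np.hstack([cv2.resize(x,(400,314),interpolation=cv2.INTER_CUBIC) for x in (a,b)]))
f=optics.grab_frame('wrist');cv2.imwrite('pics/w4b.png',f[:,:,::-1])"
```

```text
pos [0.4511 0.0963 0.0783] F [-0.3  1.5  6.9] level(6deg) [-0.   -0.07 -0.1 ]
tool axes rows->world
 [[ 0.009  0.008 -1.   ]
 [ 0.991  0.135  0.01 ]
 [ 0.135 -0.991 -0.007]]
pos [0.4511 0.0963 0.0783] ang 171.3 r 0.1213 F [-0.3  1.5  6.9]
173 [-0.04 -0.06  0.11]
177.7 [-0.   -0.07  0.33]
```

View pics/w4b.png

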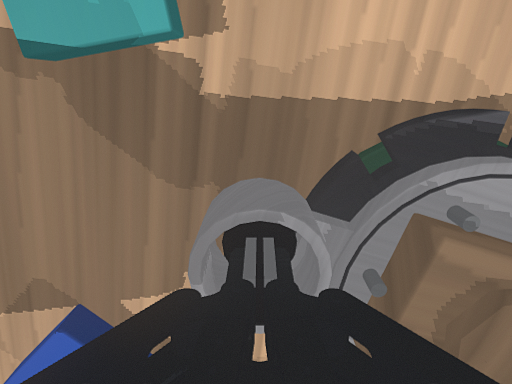

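The collar still surrounds the fingers at ≈(261,250), and the force along y shows the wall or pad being pushed. The finger is at 171.3° and the table a little behind it. I'll go on to about 175°, then raise the finger off the press face but keep it inside the rim, so the tooth rides under the plate.

arm_command(delta_pos=[[0,-0.1,0.28],[0,0,0]], rotation=[[0,-0.07,-0.1],[0,0,0]])

```text
clock: 6.35
position: [0.4501, 0.0871, 0.0791]
tool_rot: [0.841, 1.569, -0.595]
force: [-2.6, -0.3, 7.0]
grip_width: -0.0003
```

arm_command(delta_pos=[[-0.3,0,0],[-0.3,0,0],[0,0,0]], rotation=[[0,0,0],[0,0,0],[0,0,0]])

```text
clock: 6.65
position: [0.4505, 0.0873, 0.0992]
tool_rot: [1.21, 1.568, -0.227]
force: [-0.3, 0.1, -0.1]
grip_width: -0.0001
```

```bash
python3 -c "
from h import *
togo()
arc([177,180,183,186],z=.0975)"
```

```text
pos [0.4505 0.0873 0.0992] F [-0.3  0.1 -0.1] level(6deg) [ 0.    0.01 -0.02]
tool axes rows->world
 [[ 0.002 -0.001 -1.   ]
 [ 0.991  0.134  0.002]
 [ 0.134 -0.991  0.001]]
pos [0.4505 0.0873 0.0992] ang 175.6 r 0.1209 F [-0.3  0.1 -0.1]
177 [ 0.06 -0.06  0.09]
180 [ 0.   -0.03  0.21]
183 [ 0.   -0.02  0.21]
186 [ 0.   -0.01  0.21]
```

arm_command(delta_pos=[[0.05,-0.03,0.15],[0,-0.02,0.15],[0,0,0]], rotation=[[0,0,0],[0,0,0],[0,0,0]])

```text
clock: 6.95
position: [0.4504, 0.0774, 0.0978]
tool_rot: [1.331, 1.567, -0.106]
force: [0.7, 0.9, 0.5]
grip_width: -0.0001
```

```bash
python3 -c "
from h import *
arc([])
f=optics.grab_frame('wrist')[:,100:420,::-1]
a=optics.grab_frame('side')[170:280,165:305,::-1]
cv2.imwrite('pics/w5.png',np.hstack([f,cv2.resize(a,(480,384),interpolation=cv2.INTER_CUBIC)]))"
```

```text
pos [0.4504 0.0774 0.0978] ang -179.7 r 0.1206 F [0.7 0.9 0.5]
```

View pics/w5.png

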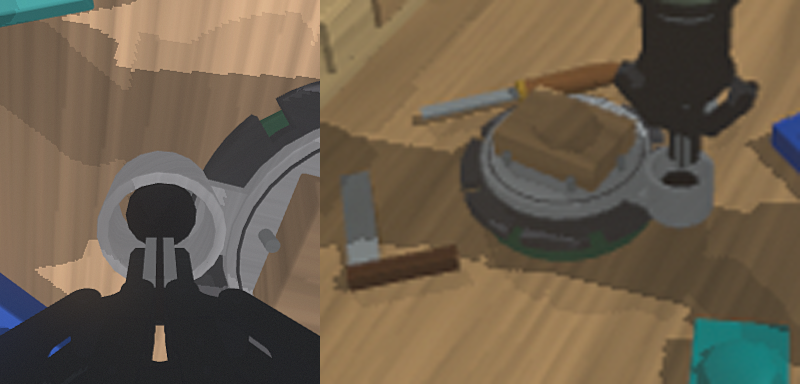

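The finger is ahead of the collar centre and near its front wall. The press face is visible at wrist ≈(261,213). The blank sits between its pins. I'll measure the press face and work out the table angle.

```bash
python3 - <<'E'
from h import *
p=optics.camera_params('wrist');im=cv2.imread('pics/w5.png')[:,:320];g=im.max(2)
m=np.uint8(g<60)*255;m[:150]=0;m[236:]=0;m[:,:110]=0;m[:,205:]=0
c=max(cv2.findContours(m,0,1)[0],key=cv2.contourArea);e0=cv2.fitEllipse(c[c[:,0,1]<232]);e=(e0[0][0]+100,e0[0][1]);print(e0)
for z in (.064,.070,.080):
    X=plane(p,*e,z);d=X[:2]-T;print(z,X.round(4),np.degrees(np.arctan2(d[1],d[0])).round(1),np.hypot(*d).round(4),
      "dia px",(p['fx']*.038/np.linalg.norm(X-p['origin'])).round(1))
# rim: grey ring outer extents
for y in range(195,260,10): print(y,[int(v) for v in np.flatnonzero(np.abs(np.diff(g[y,85:240].astype(int)))>18)+85])
E
```

```text
((160.8526153564453, 212.3355712890625), (59.401611328125, 70.5525894165039), 85.44941711425781)
0.064 [0.4483 0.0921 0.064 ] 173.4 0.1235 dia px 69.8
0.07 [0.4479 0.0947 0.07  ] 172.3 0.1242 dia px 72.5
0.08 [0.4473 0.0989 0.08  ] 170.4 0.1255 dia px 77.5
195 [130, 131, 189, 190, 191, 195, 196, 215]
205 [127, 193, 194, 222]
215 [125, 195]
225 [127, 193, 194]
235 [133, 134, 187, 188, 214]
245 [86, 98, 99, 155, 156, 162, 163, 174, 223, 237]
255 [102, 111, 129, 143, 144, 155, 162, 163, 174, 188, 189, 218, 221, 222, 235, 236]
```

The press face is 70.5 px across, which matches the tooth riding at 0.010 (72.5 px expected, against 77.5 px for fully up). The table is at about 172.3° and the notch at about 177.7°. I'll push on in small steps on the wall.

arm_command(delta_pos=[[0,-0.02,0.15],[0,-0.01,0.15],[0,0,0]], rotation=[[0,0,0],[0,0,0],[0,0,0]])

```text
clock: 7.35
position: [0.4507, 0.0685, 0.0975]
tool_rot: [1.49, 1.568, 0.055]
force: [0.3, 0.4, -0.2]
grip_width: 0.0004
```

arm_command(delta_pos=[[0,0,0.1],[0,0,0]], rotation=[[0,0,0],[0,0,0]])

```text
clock: 7.55
position: [0.4511, 0.066, 0.0975]
tool_rot: [1.854, 1.567, 0.419]
force: [-1.5, 4.7, -0.5]
grip_width: 0.0003
```

```bash
cat > pad.py <<'E'
from h import *
import sys
arc([]);p=optics.camera_params('wrist');im=optics.grab_frame('wrist')[:,:,::-1].copy();cv2.imwrite(sys.argv[1],im);im=im[:,100:420];g=im.max(2)
m=np.uint8(g<60)*255;m[:150]=0;m[236:]=0;m[:,:110]=0;m[:,205:]=0
c=max(cv2.findContours(m,0,1)[0],key=cv2.contourArea);e0=cv2.fitEllipse(c[c[:,0,1]<232]);e=(e0[0][0]+100,e0[0][1]);print(e0)
for z in (.064,.070,.080):
    X=plane(p,*e,z);d=X[:2]-T;print(z,X.round(4),np.degrees(np.arctan2(d[1],d[0])).round(1),np.hypot(*d).round(4),
      "dia px",(p['fx']*.038/np.linalg.norm(X-p['origin'])).round(1))
E
python3 pad.py pics/w6.png
```

```text
pos [0.4511 0.066  0.0975] ang -174.3 r 0.1205 F [-1.5  4.7 -0.5]
((157.87937927246094, 221.55892944335938), (72.25847625732422, 72.71392822265625), 87.97285461425781)
0.064 [0.4483 0.0749 0.064 ] -178.6 0.1228 dia px 69.0
0.07 [0.4479 0.0776 0.07  ] -179.8 0.1231 dia px 71.7
0.08 [0.4473 0.0822 0.08  ] 178.1 0.1238 dia px 76.6
```

The 4.7 N on the wall, well above the ~1 N of friction, suggests the tooth has snapped and the table hit the notch's side. The pad reads 178.1° if it is up. I'll back the finger off the wall, lift out and look.

arm_command(delta_pos=[[0,0,-0.25],[0,0,-0.25],[-0.5,0,0],[-1,0,0],[-1,0,0],[-1,0,0],[-1,-0.3,-0.5],[0,-0.3,-0.8],[0,0,0]], rotation=[[0,0,0],[0,0,0],[0,0,0],[0,0,0],[0,0,0],[0,0,0],[0,0,0],[0,0,0],[0,0,0]])

```text
clock: 8.5
position: [0.4227, 0.1221, 0.2375]
tool_rot: [-2.389, 1.57, 2.461]
force: [0.2, -1.2, -0.1]
grip_width: -0.0
```

```bash
python3 - <<'E'
from h import *
import pickle
togo();P={};I={}
for n in ('wrist','scene','side'):
    P[n]=optics.camera_params(n);I[n]=optics.grab_frame(n)[:,:,::-1].copy();cv2.imwrite(f'pics/f_{n}.png',I[n])
pickle.dump(P,open('f.pkl','wb'))
cv2.imwrite('pics/f.png',np.vstack([cv2.resize(I['wrist'],(400,300)),cv2.resize(I['side'][170:275,165:305],(400,300),interpolation=cv2.INTER_CUBIC)]))
cv2.imwrite('pics/f.png',np.hstack([I['wrist'],cv2.resize(I['side'][175:271,185:256],(284,384),interpolation=cv2.INTER_CUBIC)]))
print(proj(P['wrist'],(.449,.083,.09)))
E
```

```text
pos [0.4227 0.1221 0.2375] F [ 0.2 -1.2 -0.1] level(6deg) [-0. -0.  0.]
tool axes rows->world
 [[-0.     0.    -1.   ]
 [ 0.991  0.137 -0.   ]
 [ 0.137 -0.991 -0.   ]]
(np.float64(282.4469857173722), np.float64(220.64161420251435))
```

View pics/f.png

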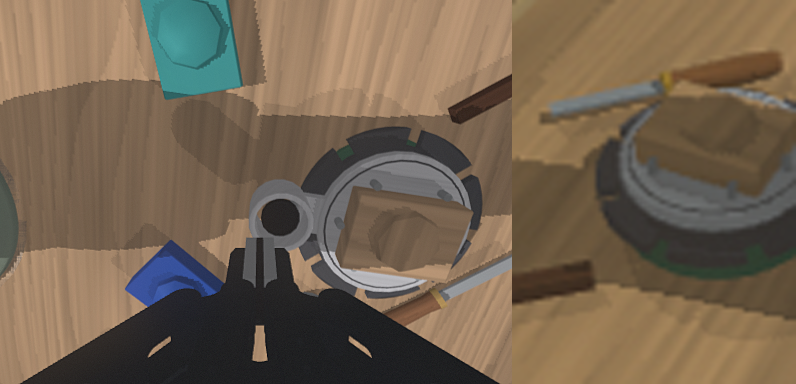

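The hand is clear. The collar is at ≈(281,216) and the blank is between its pins. Next I compare the pad and rim against the geometry to tell whether the plunger is up.

```bash
python3 - <<'E'
from h import *
import pickle
def an(p,f,box,ylim):
    im=cv2.imread(f);g=im.max(2);x0,x1,y0,y1=box
    m=np.uint8(g<70)*255;r=np.zeros_like(m);r[y0:y1,x0:x1]=1;m*=r
    c=max(cv2.findContours(m,0,1)[0],key=cv2.contourArea);e=cv2.fitEllipse(c[c[:,0,1]<ylim])
    print(f,"pad",np.round(e[0],1),np.round(e[1],1))
    for z in (.07,.08):
        X=plane(p,*e[0],z);d=X[:2]-T
        # tangential width predicted by projecting the disc's two side points
        M=R.from_euler('xyz',p['rotation']).as_matrix();h=M[:,0]*.019
        w=np.subtract(proj(p,X+h),proj(p,X-h))[0]
        print(z,X.round(4),"ang",np.degrees(np.arctan2(d[1],d[0])).round(2),"r",np.hypot(*d).round(4),"width pred",w.round(1),"meas",np.ptp(c[:,0,0])+1)
an(pickle.load(open("w1.pkl","rb")),"pics/w1.png",(205,262,58,115),115)
an(pickle.load(open("f.pkl","rb"))['wrist'],"pics/f_wrist.png",(252,310,190,236),234)
E
```

```text
pics/w1.png pad [233.3  86.1] [42.3 44. ]
0.07 [0.4874 0.1674 0.07  ] ang 133.09 r 0.1224 width pred 43.1 meas 44
0.08 [0.4882 0.1676 0.08  ] ang 132.73 r 0.122 width pred 44.6 meas 44
pics/f_wrist.png pad [279.8 216.9] [36.6 37.5]
0.07 [0.4486 0.0778 0.07  ] ang -179.91 r 0.1224 width pred 38.1 meas 38
0.08 [0.4473 0.0821 0.08  ] ang 178.1 r 0.1238 width pred 39.4 meas 38
```

The pad width doesn't separate up from riding. I'll look again from the same relative place as the first close view, so I can compare them directly and also use the rim, whose height is fixed.

arm_command(delta_pos=[[0,0.35,0.95],[0,0.35,0.95],[0,0.35,0.95],[0,0.35,0.95],[0,0,0],[0,0,0]], rotation=[[0,0,0],[0,0,0],[0,0,0],[0,0,0],[0,0,0],[0,0,0]])

```text
clock: 9.25
position: [0.4824, 0.0049, 0.2329]
tool_rot: [-1.556, 1.563, -2.994]
force: [-0.0, 0.3, 0.3]
grip_width: 0.0001
```

```bash
python3 - <<'E'
from h import *
import pickle
togo();p=optics.camera_params('wrist');im=optics.grab_frame('wrist')[:,:,::-1].copy();cv2.imwrite('pics/g.png',im);pickle.dump(p,open('g.pkl','wb'))
a=proj(p,(.449,.082,.09));print(a)
u,v=int(a[0]),int(a[1]);u0,v0=max(u-50,0),max(v-50,0)
w=cv2.imread('pics/w1.png');pw=pickle.load(open('w1.pkl','rb'))
A=im[v0:v0+100,u0:u0+100];B=w[36:136,183:283];print(u0,v0)
cv2.imwrite('pics/gc.png',np.hstack([cv2.resize(x,(400,400),interpolation=cv2.INTER_CUBIC) for x in (B,A)]))
E
```

```text
pos [0.4824 0.0049 0.2329] F [-0.   0.3  0.3] level(6deg) [0.   0.   0.08]
tool axes rows->world
 [[-0.008 -0.001 -1.   ]
 [ 0.991  0.132 -0.008]
 [ 0.132 -0.991  0.   ]]
(np.float64(233.20057249202165), np.float64(81.84404748676377))
183 31
```

View pics/gc.png

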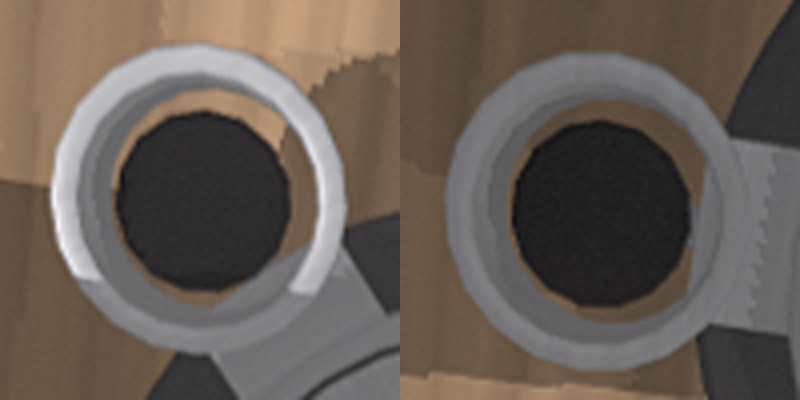

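Side by side, the pad-to-rim ratio is 174/294 = 0.59 at the start (plunger up) and about 179/295 = 0.61 now. A riding plunger would give about 0.57, so it is up. Last, the table angle from the rim and pad.

```bash
python3 - <<'E'
from h import *
import pickle
p=pickle.load(open('g.pkl','rb'));w=pickle.load(open('w1.pkl','rb'))
for n,q,r,pd in (("start",w,(183+50,36+49.8),(183+51,36+50.2)),("now",p,(183+48.4,31+52.8),(183+50.6,31+53.5))):
    for nm,e,z in (("rim",r,.09),("pad.08",pd,.08),("pad.07",pd,.07)):
        X=plane(q,e[0]-.4,e[1]-.4,z);d=X[:2]-T;print(n,nm,X.round(4),np.degrees(np.arctan2(d[1],d[0])).round(2),np.hypot(*d).round(4))
print(monitor.observe()['clock'])
E
```

```text
start rim [0.4884 0.1683 0.09  ] 132.44 0.1223
start pad.08 [0.4884 0.1679 0.08  ] 132.57 0.122
start pad.07 [0.4876 0.1677 0.07  ] 132.93 0.1224
now rim [0.4474 0.0806 0.09  ] 178.8 0.1236
now pad.08 [0.4484 0.08   0.08  ] 179.05 0.1227
now pad.07 [0.4475 0.0798 0.07  ] 179.18 0.1235
9.3
```

The table has turned about 46.4°, which is 45° plus rest against the notch's side within the 1.7° of play, and the plunger is up. I'll run a quick check of the bystanders and hand in.

```bash
python3 - <<'E'
from h import *
from workcell import bot
a=cv2.imread('pics/scene0.png').astype(int);b=optics.grab_frame('scene')[:,:,::-1].astype(int)
d=np.uint8(np.abs(a-b).max(2)>25)*255
for n,(x,y,w,h) in dict(square=(308,195,36,38),chisel=(245,238,72,12),tin=(216,218,22,22),glue=(325,135,18,30),tape=(282,140,30,20)).items(): print(n,(d[y:y+h,x:x+w]>0).mean().round(3))
print(monitor.observe()['force']);bot.job_done()
E
```

```text
square 0.363
chisel 0.483
tin 0.085
glue 0.0
tape 0.0
[-0.21524587  1.27519548 -0.04388314]
the job is handed in; nothing more can be done
```

The job is handed in. With the shut fingertips I pressed the plunger in to about 14.5 mm and swung the table anticlockwise. Just short of the next notch I let the plunger up, then pushed on the collar wall until the tooth snapped in and the table stopped. The hand was then lifted clear.

**Last checks:**
- **Table angle:** the collar turned about 46.4° by camera. That is the next notch (45°) within its 1.7° of play, resting against the notch's side.
- **Plunger:** I judge it fully up. The press face measured 0.61 of the rim's width, against 0.59 at the start and about 0.57 if it were still riding under the plate. An earlier look at the press face's width alone leaned slightly towards riding. Against that, the wall push met 4.7 N, well above the 1 N of friction.
- **Blank:** it lay between its pins in the view taken just after the hand left.
- **Forces and time:** the readings I took stayed under about 8 N, and the robot's clock read about 9.3 s just before hand-in.
- **Bystanders:** a before-and-after comparison showed no change at the glue or tape, and 8.5% of pixels changed at the wax tin. It failed for the square (36% changed) and chisel (48% changed). The arm and its shadow over those spots probably explain this, since the hand went below 0.22 m only over the collar and no unexpected contact forces were seen. I did not confirm it before handing in. The mallet and offcut were not checked.

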